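# Draw the dust sash down with the hook pole

### The arm

A 7-joint arm with a two-finger parallel gripper is mounted at the origin on the work surface. World frame = base frame: x ahead of the robot, y to its left, z up, the work surface at z = 0. Lengths are in mm, angles in rad, forces in N, time in s.
With the tool pointing down it reaches from about 400 to 850 mm from the base axis. Payload 4.5 kg.
Tool frame: the origin (TCP) lies midway between the tips of the shut fingers; the grasp point (between the pads) lies 19 mm behind it (manip.tcp_to_grasp is the distance from the TCP to the grasp point, in mm); z points along the fingers, y is the line along which they close (so a half turn about z gives the same grasp; the last joint's range is limited). The gripper opens to 85 mm and grips with 20 to 120 N. Pads are 22 mm wide; open, the fingers measure 114 mm over their backs; the gripper's body (76 mm by 85 mm) begins 54 mm behind the grasp point. The pads swing forward as they close: fully open they stand 13 mm farther back than shut.
Start: joints at [1.222, 0.689, -0.195, 1.565, 0.157, 0.902, -0.215], TCP at [233.48, -579.777, 231.317] pointing down, gripper open.
Joint ranges: [-3.01, 3.01], [-0.46, 2.08], [-1.47, 1.51], [0.13, 2.56], [-1, 4.14], [0.04, 2.09], [-2.66, 2.66]. Speed limits (rad/s): [2.57, 2.57, 3.14, 3.14, 3.14, 3.14, 3.14].

### API

Orientations are given as a unit quaternion [w, x, y, z].
In Python, from plant import telemetry, camera, camera_info, ticket, manip gives the robot as it stands. The module is installed in compiled form; this text tells all that it offers.
- The arm moves only by the shell command python3 -m handwheel 'ROWS' [FORCE]. ROWS is JSON, a list that holds one entry, the list of rows, each a list of 7 numbers: the opening, from 0 (shut) to 1 (fully open), then the shift along the world's x, y, z in cm, then the turn, a rotation vector about the world's x, y, z in rad. A call has 1 to 8 rows; each row shifts and turns the commanded pose from where the row before left it; what a row does not reach is not made up. A row lasts 1/10 s, in which the tool goes at most 50 mm and 8.59 degrees, less where a joint would pass 70% of its speed; a pose out of reach is approached as far as the arm can. A call is refused whole if a number of a shift passes 5 or a number of a turn 0.15, either way. A call with a gripper value outside its range is refused whole. The fingers move at their own pace and stop on an object; FORCE is the grip in N (left out, the last holds). Time passes only in rows, so rows that do not move let the fingers close. It gives the time, the measured TCP pose, the force, the opening and the grip force at its end, in the units of the state.
- telemetry.observe(): the state, without advancing time (a new reading comes with each control period).
- camera(name): name is "side" or "top" or "wrist"; returns (picture, depth): 420x560x3 uint8, red, green, blue; 420x560 float32, mm along the optical axis (not along the pixel's ray), 0 where there is no reading.
- camera_info(name): a dict with "fovy" (degrees; the focal length in pixels is half the picture's height over the tangent of half this angle, whatever the lens; pixels are square), "cx", "cy" (the principal point, pixels), "k1" (the pictures are not rectified: a ray, as slopes to the right and down, at radius r is drawn at 1 + k1 r^2 times it, then the intrinsics apply), "world_to_cam" (4x4, takes a point from world to camera coordinates); the wrist camera has in their place "hand_eye" (4x4, takes a point from camera to tool coordinates, whose origin is the TCP and whose axes are the flange's). Camera axes: x right, y down, z forward; pixel columns grow to the right and rows downward; lengths in mm; the calibration is good to about 2 mm. A picture is of the moment at which its call begins: read the wrist's pose just before it. camera_info takes no time and is no camera call.
- ticket.hand_in(): hands the job in; it is judged then, once.
The state is a dict: "time": time; "q": joint angles; "joint_velocities": joint speeds; "tau": joint torques, N m; "position": TCP position; "tcp_rot": TCP orientation; "wrist_force": force on the tool from outside, world axes, zero at the start; "wrist_torque": the same for the moment, N m; "opening": opening from 0.0 (shut) to 1.0 (fully open); "finger_force": force on a finger pad.
Only numpy, scipy, OpenCV 4.12 (cv2) and the standard library are available. Lean on these libraries where they do the work, as an engineer would, in place of code of your own. Each camera call takes 0.05 s, during which the arm holds its last target. There are 200 camera calls.

### The job

Draw the hooked pole out of the bottom tray by its thin hook end, lay it lengthwise on the cork mat and let go, then take it again by its oak handle. Put the hook through the ring of the raised dust sash and gently pull the sash fully down with it, under the lamp bar and without touching the sash with the hand. Then unhook the pole and lay it back flat and lengthwise on the cork mat, leaving the remote, earbud case, dish, mug, candle jar and coasters undisturbed.

Things in the scene. Friction and masses are not known exactly. Their poses are not given: they have to be found in the camera images.
- pole_grip (a point): Loose hook pole, 0.19 kg, 290 mm long. Oak handle 110 x 24 x 32 high, flat underneath; this point is half-way up it (16 above the underside), over the centre of mass: handle from 75 behind to 35 ahead of it, then a dark steel bar 10 x 10, top flush with the handle's. x runs from tail to hook, z up as it lies. Starts on the bottom tray, hook to the open front, handle under the middle tier.
- pole_shaft (a point): Centre of the pole's 10 mm square steel bar, 155 mm ahead of pole_grip and 11 mm above it (27 mm above the underside); the place to take the pole from above while it is in the trays. Same axes as pole_grip.
- pole_tip (a point): Lower end of the hook: at the pole's front end a 10 x 10 mm prong goes down 18 mm below the bar. This point is under the prong's middle, 210 mm ahead of pole_grip and 12 mm below it (4 mm above the underside). The bar's bottom is 18 mm above this point, its top 28 mm above.
- pole_mid (a point): The pole's middle lengthwise, 70 mm ahead of pole_grip, same height (16 mm above the underside). Same axes.
- tower: Fixed oak tower of three stepped trays, 330 deep, 200 wide; origin under its middle on the table, +x to its closed back. Bottom tray: x -165 to 165, floor top at 10 mm, side walls to 35, front (-x) open. Middle tray: front edge x -35, underside at 80, walls to 112. Top tray: front edge x 25, walls to 182. The pole's tail must come forward of x -35 before it is raised over 30 mm.
- mat: Fixed cork mat 360 x 120 x 4 mm, origin under its middle on the table, local x along its length.
- hutch: Fixed oak display box with a tall two-post frame at its front; origin on the table between the posts, x points into the box, away from the robot. Posts 24 wide at y +-137, 370 high. A lamp bar 14 mm thick crosses at x -105 (55 in front of the ring's plane), centre 357 high, on arms at y +-137, so a gripper cannot get over the ring. Free space below the bar.
- ring (a point): Centre of the sash's upright steel ring: inner radius 24 mm, wire 7 mm thick, held by two side lugs, about 43 mm clear between ring plane and sash front. Axes as the hutch: x through the ring towards the sash, z up. Lies 50 mm in front of the hutch origin (x -50), 167 mm above the table with the sash down, higher by the value of joint sash.
- sash (a joint): Height of the sliding dust sash above fully down, in m: 0 fully down at its stop, up to 0.14. It stays where it is left (friction 4.5 N, weight 2.5 N): about 2 to 3 N down at the ring moves it.
- remote: Grey remote 45 x 150 x 18 mm on the top tray; leave alone.
- case: Black silicone earbud case 50 x 44 x 26 mm in the bottom tray's open front beside the pole's bar (its centre 60 to 95 mm from the bar, to the tower's +y side); leave alone.
- dish: White ceramic incense dish, 96 mm wide, 22 high; leave alone.
- mug: Blue ceramic mug, 80 mm wide, 90 high; leave alone.
- candle: Lidded amber candle jar, 72 mm wide, 75 high; leave alone.
- coasters: Stack of four round coasters, 94 mm wide, 24 high; leave alone.

How it is judged (in metres and radians):
On the way, in this order (a step that is already met when the one before it is completed fails the run):
1. the pole lies lengthwise on the cork mat, let go (x of pole_mid in the frame of mat between -0.045 and 0.045 m and y of pole_mid in the frame of mat between -0.055 and 0.055 m and z of pole_mid in the frame of mat between 0.01 and 0.03 m and angle between the x axis of pole_mid and the x axis of mat, either way round below 0.35 rad and angle between pole_mid's own z axis and vertical below 0.12 rad and contact force between the fingers and pole below 0.1 N), for 0.2 s.
2. the pole, held by its handle, has its hook through the ring (x of pole_tip in the frame of ring between 0.003 and 0.05 m and y of pole_tip in the frame of ring between -0.027 and 0.027 m and z of pole_tip in the frame of ring between -0.052 and 0.008 m and distance between the grasp point and pole_grip below 0.08 m), for 0.1 s.
3. the sash is fully down with the hook still through the ring (x of pole_tip in the frame of ring between 0.003 and 0.05 m and y of pole_tip in the frame of ring between -0.027 and 0.027 m and z of pole_tip in the frame of ring between -0.052 and 0.008 m and value of joint sash below 0.006 m), for 0.1 s.
At the end, for the whole second after the job is handed in: The sash is within 6 mm of fully down; the pole lies flat, let go and at rest on the cork mat: its middle within 45 mm lengthwise and 55 mm crosswise of the mat's middle, within 0.35 rad of the mat's length (either way round) (all of step 1 and value of joint sash below 0.006 m and linear speed of pole below 0.02 m/s); the robot touches nothing.
It fails at once if the hand or arm touches the sash (contact force between any of the fingers, the arm and sash above 1 N).
It fails at once if the pole is forced against the sash or ring (over 35 N) (contact force between pole and sash above 35 N).
It fails at once if the grey remote, earbud case, incense dish, mug, candle jar, coaster stack - any of these is shifted more than 20 mm (distance of any of remote, case, dish, mug, candle, coasters from where it was at the start of the episode above 0.02 m).
It also fails if it takes over 72 s, if anything falls off the work surface, if the arm or the gripper's body presses on something with over 40 N, if the wrist force passes 120 N, or if a joint passes its speed limit or range.

## Working session

There is one attempt and no reset: what is moved stays moved. The work goes in short steps, Python scripts to look and compute and a shell command to move; the robot and the scene stay as the last step left them, time stands still between calls to the robot, and variables do not carry over. Pictures are saved under pics/ and viewed, at most 13 in all, crops included, and the job is handed in when it is done.

```bash
mkdir -p pics
cat > h.py <<'E'
import numpy as np, cv2
from plant import telemetry, camera, camera_info, ticket, manip
from scipy.spatial.transform import Rotation as R
def cam(name):
    i=camera_info(name); s=telemetry.observe(); p,d=camera(name)
    f=210/np.tan(np.radians(i['fovy'])/2)
    if 'world_to_cam' in i: T=np.linalg.inv(np.array(i['world_to_cam']))
    else:
        w=np.array(s['tcp_rot']); M=np.eye(4); M[:3,:3]=R.from_quat(w[[1,2,3,0]]).as_matrix(); M[:3,3]=s['position']; T=M@np.array(i['hand_eye'])
    K=np.array([[f,0,i['cx']],[0,f,i['cy']],[0,0,1.]])
    return p,d,(K,i['k1'],T)
def slopes(c,uv):
    K,k1,T=c; uv=np.asarray(uv,float).reshape(-1,1,2)
    return cv2.undistortPoints(uv,K,np.array([k1,0,0,0.])).reshape(-1,2)
def onplane(c,uv,z):
    s=slopes(c,uv); d=np.c_[s,np.ones(len(s))]@c[2][:3,:3].T; o=c[2][:3,3]
    return o+d*((z-o[2])/d[:,2])[:,None]
def bydepth(c,uv,d):
    uv=np.asarray(uv).reshape(-1,2); s=slopes(c,uv); z=d[uv[:,1].astype(int),uv[:,0].astype(int)]
    return (np.c_[s,np.ones(len(s))]*z[:,None])@c[2][:3,:3].T+c[2][:3,3]
def cloud(c,d):
    v,u=np.mgrid[0:420,0:560]; return bydepth(c,np.c_[u.ravel(),v.ravel()],d).reshape(420,560,3)
def save(n,p): cv2.imwrite('pics/'+n+'.png',p[:,:,::-1])
E
python3 - <<'E'
from h import *
for n in('top','side'):
    p,d,c=cam(n); save(n+'0',p); np.savez(''+n+'0',p=p,d=d); print(n,c[2].round(2).tolist(),camera_info(n)['fovy'],(d>0).mean())
s=telemetry.observe();print(s['tcp_rot'],s['time'],s['wrist_force'],manip.tcp_to_grasp)
print(camera_info('wrist'))
E
```

```text
top [[0.06, -0.98, 0.21, 292.65], [-1.0, -0.06, 0.01, 37.19], [0.0, -0.21, -0.98, 1526.21], [0.0, 0.0, 0.0, 1.0]] 44.904157557984774 0.9959396258503401
side [[-0.82, -0.4, 0.42, 113.1], [-0.58, 0.54, -0.61, 706.93], [0.02, -0.74, -0.67, 829.03], [0.0, 0.0, 0.0, 1.0]] 52.30659322114509 0.9960586734693877
[-8.01685565e-04  9.81730853e-01  1.90273078e-01 -2.13365826e-04] 0.1 [ 0.09021136  0.44769407 -0.57797726] 18.700000000000003
{'fovy': 60.5315865822575, 'cx': 275.56984155875284, 'cy': 215.45524662235457, 'k1': -0.08708963851683123, 'hand_eye': array([[-1.02454280e-04, -9.64178823e-01, -2.65253061e-01,
         6.74881832e+01],
       [ 9.99999994e-01, -8.78950571e-05, -6.67578593e-05,
         2.46094363e-01],
       [ 4.10520812e-05, -2.65253067e-01,  9.64178826e-01,
        -1.41688358e+02],
       [ 0.00000000e+00,  0.00000000e+00,  0.00000000e+00,
         1.00000000e+00]])}
```

View pics/top0.png

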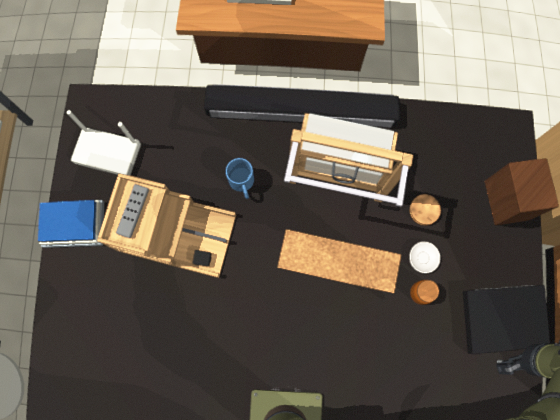

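View pics/side0.png

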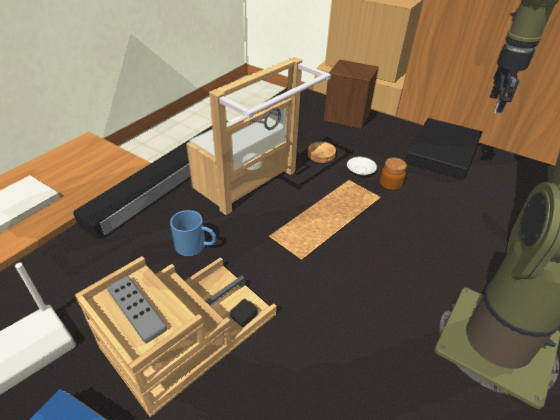

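The top view shows the tower at left with its open front facing right, around (205,240). The pole's bar runs from about (184,232) to (228,241), with the earbud case at (203,258). The mat is at (340,261), and the hutch with its ring is around (345,165). In the side view the ring is at (273,119), behind the lamp bar.

```bash
cat > m1.py <<'E'
from h import *
C={}
for n in('top','side'):
    i=camera_info(n);f=210/np.tan(np.radians(i['fovy'])/2)
    C[n]=(np.array([[f,0,i['cx']],[0,f,i['cy']],[0,0,1.]]),i['k1'],np.linalg.inv(np.array(i['world_to_cam'])))
L=np.load('top0.npz');p,d=L['p'],L['d'];c=C['top'];X=cloud(c,d)
hsv=cv2.cvtColor(p,cv2.COLOR_RGB2HSV)
# mat
m=((hsv[...,1]>80)&(hsv[...,2]>90)&(X[...,2]<15)&(X[...,2]>-10)).astype(np.uint8); m[:,:265]=0;m[:,405:]=0;m[:215]=0;m[305:]=0
k=max(cv2.findContours(m,0,2)[0],key=cv2.contourArea)
w=onplane(c,k.reshape(-1,2)+0.0,4)[:,:2].astype(np.float32); print('mat',cv2.minAreaRect(w))
# tower: all points above 5 in area
reg=np.zeros((420,560),bool);reg[170:282,97:240]=1
P=X[reg]; P=P[(P[:,2]>25)]
print('tower',cv2.minAreaRect(P[:,:2].astype(np.float32)))
for lo,hi in((5,15),(28,40),(105,118),(170,190)):
    q=P if lo>20 else X[reg]; q=q[(q[:,2]>lo)&(q[:,2]<hi)]; print(lo,len(q),cv2.minAreaRect(q[:,:2].astype(np.float32)))
# bar
g=(hsv[...,2]<75)&reg&(X[...,2]>5)&(X[...,2]<60); g[:,:170]=0
nn,l,st,ce=cv2.connectedComponentsWithStats(g.astype(np.uint8))
for j in range(1,nn):
    if st[j][4]>25:
        uv=np.argwhere(l==j)[:,::-1]; z=np.median(X[l==j][:,2]); print('dark',st[j],z,cv2.minAreaRect(onplane(c,uv,36)[:,:2].astype(np.float32)))
# hutch: points by heights
reg=np.zeros((420,560),bool);reg[105:210,280:420]=1
for lo,hi in((345,368),(366,380)):
    q=X[reg];q=q[(q[:,2]>lo)&(q[:,2]<hi)];print('hutch',lo,len(q),cv2.minAreaRect(q[:,:2].astype(np.float32)))
for n,uv in(('mug',(240,172)),('dish',(425,257)),('candle',(425,290)),('coast',(425,208))): print(n,bydepth(c,[uv],d))
E
python3 m1.py
python3 - <<'E'
import cv2
a=cv2.imread('pics/top0.png')[100:290,90:420];b=cv2.imread('pics/side0.png')[60:220,180:340]
cv2.imwrite('pics/c1.png',cv2.resize(a,None,fx=2.4,fy=2.4,interpolation=2)); cv2.imwrite('pics/c2.png',cv2.resize(b,None,fx=3.5,fy=3.5,interpolation=2))
E
```

```text
mat ((498.1618957519531, -137.84959411621094), (363.6748352050781, 123.68895721435547), 80.57969665527344)
tower ((588.9854125976562, 293.5469665527344), (689.1021118164062, 373.1708984375), 69.29979705810547)
5 2880 ((580.562255859375, 400.45538330078125), (354.054443359375, 457.1067199707031), 3.9429214000701904)
28 731 ((611.0419921875, 401.0162353515625), (426.8008728027344, 329.6067199707031), 83.92180633544922)
105 193 ((568.8936157226562, 428.0115966796875), (196.07290649414062, 200.54452514648438), 79.20764923095703)
170 1574 ((574.7752685546875, 459.07330322265625), (142.48779296875, 201.20724487304688), 79.10986328125)
dark [183 229  12   5  31] 41.72817580636388 ((557.91064453125, 320.41851806640625), (35.74839401245117, 7.348579406738281), 79.42884826660156)
dark [193 250  18  16 230] 36.32270469969342 ((478.785888671875, 273.2535400390625), (50.29579162597656, 42.610626220703125), 85.52227020263672)
hutch 345 1342 ((677.9304809570312, -109.77069091796875), (295.3389892578125, 132.9439239501953), 81.22525024414062)
hutch 366 1301 ((678.597900390625, -110.95806884765625), (297.6822814941406, 132.74972534179688), 81.63065338134766)
mug [[759.15680326 182.53861611   4.39334948]]
dish [[ 522.87114581 -401.63458145    5.96745169]]
candle [[ 415.88940828 -382.59158859   75.13377137]]
coast [[ 671.76095111 -395.23307897   28.11057652]]
```

View pics/c1.png

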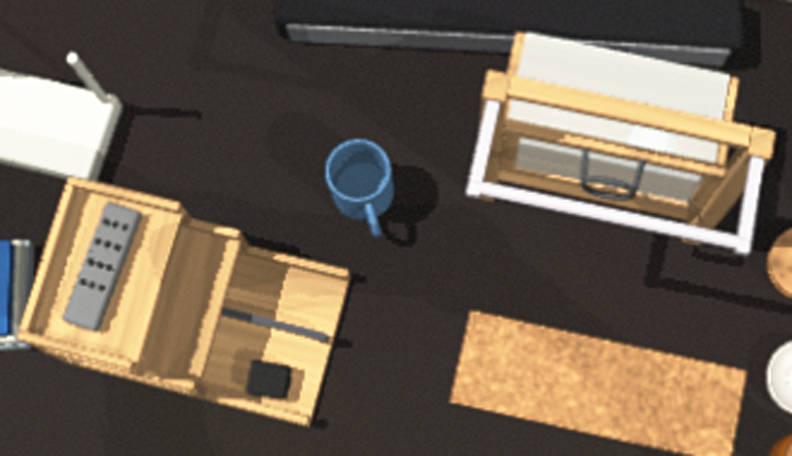

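View pics/c2.png

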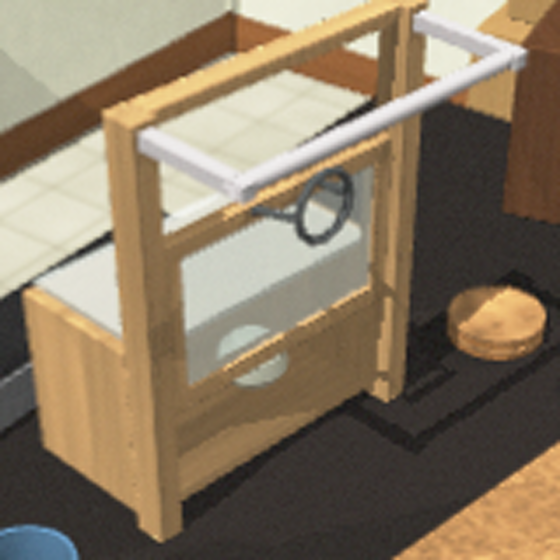

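c1 shows the bar from (222,311) to (328,339), and the ring in the top view at c1 (611,175). c2 shows the ring centred at about (325,205) in the crop. Next I triangulate the ring and bar.

```bash
cat > m2.py <<'E'
from m1 import *
print('-----')
uv=np.array([[222,311],[328,339]])/2.4+[90,100]
e=onplane(c,uv,42);print('bar',e.round(1).tolist()); v=e[1]-e[0];print('yaw',np.degrees(np.arctan2(v[1],v[0])),'len',np.hypot(*v[:2]))
def ray(c,uv):
    s=slopes(c,[uv])[0];r=c[2][:3,:3]@np.r_[s,1];return c[2][:3,3],r/np.linalg.norm(r)
def tri(a,b):
    o1,d1=ray(C['top'],a);o2,d2=ray(C['side'],b);t=np.linalg.lstsq(np.c_[d1,-d2],o2-o1,rcond=None)[0];p1=o1+t[0]*d1;p2=o2+t[1]*d2;return (p1+p2)/2,np.linalg.norm(p1-p2)
# ring in side: bounding ellipse of dark pixels in crop
S=np.load('side0.npz');ps,ds=S['p'],S['d'];Xs=cloud(C['side'],ds)
h=cv2.cvtColor(ps,cv2.COLOR_RGB2HSV);g=(h[...,2]<110);r=np.zeros_like(g);r[103:133,262:284]=1;g&=r
q=np.argwhere(g)[:,::-1];print('ring px',q.min(0),q.max(0),len(q))
cs=(q.min(0)+q.max(0))/2
print('ring tri',tri((344.6,172.9),cs)); print('ring depth',np.median(Xs[g],0),Xs[g].min(0),Xs[g].max(0))
for n,a,b in(('barL',(469,190),(238,188)),('barR',(747,244),(520,52))):
    print(n,tri(np.array(a)/2.4+[90,100],np.array(b)/3.5+[180,60]))
E
python3 m2.py | sed -n '/-----/,$p'
```

```text
-----
bar [[559.0, 338.0, 42.0], [531.7, 202.6, 42.0]]
yaw -101.37947817041626 len 138.09329409673637
ring px [262 107] [280 129] 161
ring tri (array([ 689.04192491, -116.47733295,  261.55547145]), np.float64(10.706068846106172))
ring depth [ 674.01018266 -118.30943243  266.76277436] [ 113.09928065 -195.96351228  217.08836605] [715.39066934 706.93242582 829.03463392]
barL (array([638.35922199,  38.45429046, 358.1356438 ]), np.float64(1.519566588790389))
barR (array([ 597.24895686, -242.67929501,  357.88893074]), np.float64(6.595394833683574))
```

```bash
python3 -m handwheel '[[[0.45,3,4,0,0,0,0.141],[0.45,3,4,0,0,0,0.141],[0.45,3,4,0,0,0,0.141],[0.45,3,4,0,0,0,0.141],[0.45,3,4,0,0,0,0.141],[0.45,1.5,4.7,0,0,0,0.141],[0.45,1.5,4.7,0,0,0,0.141],[0.45,1.5,4.7,0,0,0,0]]]' && python3 -m handwheel '[[[0.45,1,4.8,0,0,0,0],[0.45,1,4.8,0,0,0,0],[0.45,1,4.8,0,0,0,0],[0.45,1,4.8,0,0,0,0],[0.45,1,4.8,0,0,0,0],[0.45,1,4.8,0,0,0,0],[0.45,1,4.8,0,0,0,0],[0.45,1,4.8,0,0,0,0]]]'
```

```text
time: 0.9
position: [428.6, -236.9, 231.0]
tcp_rot: [-0.0, 0.774, 0.634, 0.0]
wrist_force: [1.9, 0.5, -0.2]
opening: 0.449
finger_force: 0.0
time: 1.7
position: [508.4, 147.0, 231.1]
tcp_rot: [0.0, 0.774, 0.633, -0.0]
wrist_force: [0.7, 0.4, 0.3]
opening: 0.452
finger_force: 0.0
```

```bash
python3 -m handwheel '[[[0.45,1.2,3,0,0,0,0],[0.45,1.2,3,0,0,0,0],[0.45,0,0,0,0,0,0]]]'
python3 - <<'E'
from h import *
p,d,c=cam('wrist');save('w1',p);np.savez('w1',p=p,d=d);X=cloud(c,d)
s=telemetry.observe();print(s['position'],s['q'])
np.savez('w1x',X=X)
print(X[210,275],[X[v,u].round() for v,u in((100,275),(300,275),(350,275))])
E
```

```text
time: 2.0
position: [532.9, 211.4, 231.2]
tcp_rot: [-0.002, 0.772, 0.635, 0.002]
wrist_force: [-1.0, -0.3, -0.4]
opening: 0.45
finger_force: 0.0
[532.28273865 207.93198161 230.9155084 ] [-0.21661241  0.63659435 -0.39800743  1.72522466  0.3119258   0.84221698
 -0.9512874 ]
[5.27287587e+02 1.83884213e+02 4.14818168e-02] [array([549., 293.,  41.]), array([506.,  79.,  -1.]), array([494.,  14.,   3.])]
```

View pics/w1.png

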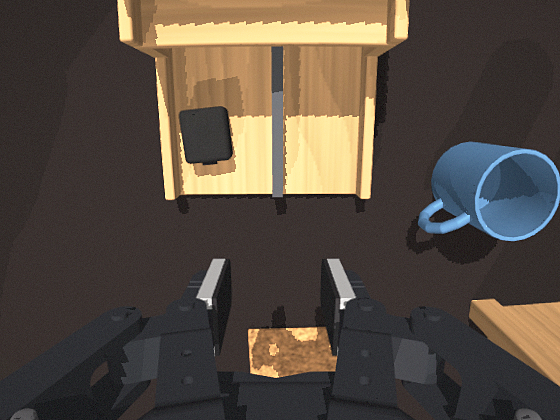

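The bar is vertical in the wrist image, between columns 273 and 284. Its hook end is at row 196, and the case sits clear to its left at (206,135).

Run:
```python
from h import *
X=np.load('w1x.npz')['X']
for v in (60,80,120,150,190,194): print(v,X[v,278].round(1))
a,b=X[70:90,278].mean(0),X[170:190,278].mean(0);y=a-b;print('yaw',np.degrees(np.arctan2(y[1],y[0])))
q=telemetry.observe()['tcp_rot'];print(np.degrees(2*np.arctan2(q[2],q[1])))
```

```text
60 [558.  325.5  41.6]
80 [554.8 309.1  40.7]
120 [548.2 275.3  40.9]
150 [543.  249.   41.1]
190 [535.9 212.6  41.5]
194 [535.2 208.8  41.2]
yaw 78.92287389823088
78.69539452475826
```

```bash
python3 -m handwheel '[[[0.32,0.7,2.8,0,0,0,0],[0.32,0.7,2.8,0,0,0,0],[0.32,0,0,-4,0,0,0],[0.32,0,0,-4,0,0,0],[0.32,0,0,-4,0,0,0],[0.32,0,0,-3,0,0,0],[0.32,0,0,0,0,0,0]]]'
python3 - <<'E'
from plant import telemetry
s=telemetry.observe();print(s['position'],s['tcp_rot'],s['wrist_force'])
E
```

```text
time: 2.75
position: [543.4, 257.5, 77.3]
tcp_rot: [-0.0, 0.775, 0.632, -0.005]
wrist_force: [-0.2, 0.1, -0.5]
opening: 0.315
finger_force: 0.0
[543.42157334 257.45424138  77.27159169] [-1.26884485e-04  7.74788027e-01  6.32200821e-01 -5.06161486e-03] [-0.21132387  0.133772   -0.52802142]
```

```bash
python3 -m handwheel '[[[0.32,0.1,0.3,-2.5,0,0,0],[0.32,0,0,-2,0,0,0],[0.32,0,0,-1.2,0,0,0],[0.32,0,0,0,0,0,0],[0,0,0,0,0,0,0],[0,0,0,0,0,0,0],[0,0,0,0,0,0,0],[0,0,0,0,0,0,0]]]' 110
```

```text
time: 3.55
position: [548.2, 264.3, 25.2]
tcp_rot: [0.0, 0.775, 0.632, 0.001]
wrist_force: [0.7, -0.2, 1.3]
opening: 0.084
finger_force: 107.7
```

```bash
python3 -m handwheel '[[[0.3,0,0,0,0,0,0],[0.3,0,0,0,0,0,0],[0.3,0,0,-0.6,0,0,0],[0.3,0,0,0,0,0,0],[0,0,0,0,0,0,0],[0,0,0,0,0,0,0],[0,0,0,0,0,0,0],[0,0,0,0,0,0,0]]]' 110
```

```text
time: 4.35
position: [547.3, 264.1, 18.3]
tcp_rot: [0.0, 0.774, 0.633, -0.0]
wrist_force: [-0.2, -0.7, -0.8]
opening: 0.087
finger_force: 107.3
```

```bash
python3 -m handwheel '[[[0,0,0,0.3,0,0,0],[0,-0.2,-1,0,0,0,0],[0,-0.6,-2.9,0,0,0,0],[0,-0.6,-2.9,0,0,0,0],[0,-0.6,-2.9,0,0,0,0],[0,-0.6,-2.9,0,0,0,0],[0,-0.6,-2.9,0,0,0,0],[0,-0.6,-2.9,0,0,0,0]]]' && python3 -m handwheel '[[[0,-0.6,-2.9,0,0,0,0],[0,-0.6,-2.9,0,0,0,0],[0,0,0,0,0,0,0]]]';  python3 - <<'E'
from h import *
p,d,c=cam('wrist');X=cloud(c,d);np.savez('w2x',X=X);save('w2',p);print(telemetry.observe()['position'])
E
```

```text
time: 5.15
position: [508.8, 78.1, 21.5]
tcp_rot: [0.0, 0.775, 0.632, -0.0]
wrist_force: [0.2, 0.0, -1.3]
opening: 0.087
finger_force: 107.4
time: 5.45
position: [495.1, 14.9, 21.4]
tcp_rot: [0.001, 0.777, 0.63, -0.004]
wrist_force: [0.1, -0.3, -1.6]
opening: 0.093
finger_force: 107.4
[496.36280673  18.22879287  21.45016197]
```

View pics/w2.png

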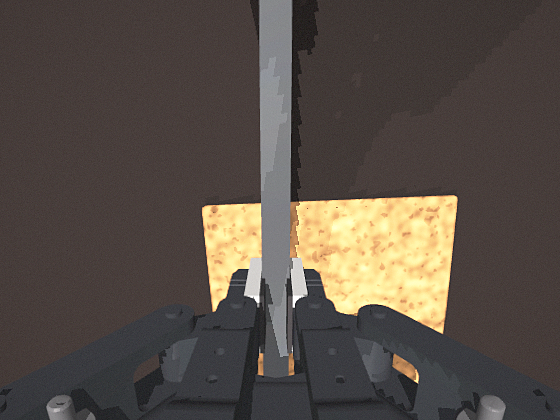

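The bar is held straight at column 275, and the mat's near end runs along row 200. The tail has cleared the tower.

```bash
python3 -m handwheel '[[[0,0,-1,2,0,0,0],[0,-0.2,-3.5,1,0,0,0.02],[0,-0.2,-4,0,0,0,0],[0,-0.2,-4,0,0,0,0],[0,-0.2,-4,0,0,0,0],[0,-0.2,-4,0,0,0,0],[0,-0.2,-3.5,0,0,0,0],[0,0,0,0,0,0,0]]]';  python3 - <<'E'
from h import *
p,d,c=cam('side');save('s1',p[100:340,160:480]); s=telemetry.observe();print(s['position'],s['wrist_torque'])
E
```

```text
time: 6.3
position: [483.9, -225.2, 51.1]
tcp_rot: [0.002, 0.771, 0.637, -0.002]
wrist_force: [-0.6, 0.0, -2.0]
opening: 0.093
finger_force: 107.5
[ 484.91001191 -221.17994409   51.23940327] [-0.21314097  0.0387335  -0.00603878]
```

View pics/s1.png

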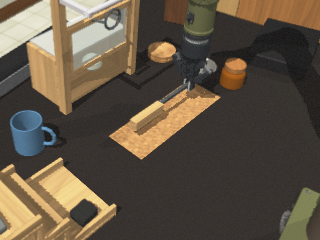

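The pole is over the mat, roughly level, with the hook end to the right. Next I lower and release.

```bash
python3 -m handwheel '[[[0,0,0,-2,0,0,0],[0,0,0,-1.2,0,0,0],[0,0,0,-0.5,0,0,0],[0,0,0,0,0,0,0]]]'; python3 -m handwheel '[[[0.15,0,0,0,0,0,0],[0.4,0,0,0,0,0,0],[0.5,0,0,0,0,0,0],[0.5,0,0,3,0,0,0],[0.5,0,0,4,0,0,0],[0.5,0.2,3,4,0,0,0],[0.5,0.2,3,4,0,0,0],[0.5,0,0,0,0,0,0]]]'
python3 - <<'E'
from h import *
p,d,c=cam('top');X=cloud(c,d);save('t2',p)
w,dw,cw=cam('wrist');save('w3',w);np.savez('w3x',X=cloud(cw,dw),w=w);print(telemetry.observe()['position'])
E
```

```text
time: 6.75
position: [485.4, -216.3, 13.7]
tcp_rot: [-0.001, 0.767, 0.641, -0.0]
wrist_force: [-0.1, -0.2, -1.1]
opening: 0.09
finger_force: 107.6
time: 7.55
position: [493.8, -152.9, 169.7]
tcp_rot: [0.003, 0.766, 0.643, 0.005]
wrist_force: [0.1, 0.1, -0.2]
opening: 0.502
finger_force: 0.0
[ 490.08997746 -157.6287727   165.4734255 ]
```

View pics/w3.png

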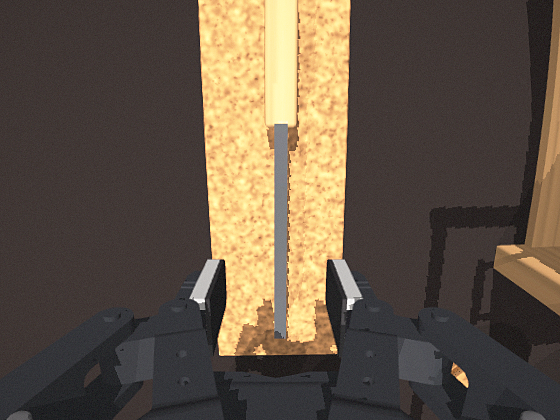

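The pole lies flat on the mat: handle front at row 125 (columns 266–297), bar down to row 338.

Run:
```python
from h import *
X=np.load('w3x.npz')['X']
for v,u in ((20,282),(60,282),(118,282),(130,282),(135,281),(200,281),(260,280),(334,279)): print(v,X[v,u].round(1))
s=telemetry.observe();print(s['q'],np.degrees(2*np.arctan2(s['tcp_rot'][2],s['tcp_rot'][1])))
```

```text
20 [521.3 -24.3  34.9]
60 [516.6 -51.   34.9]
118 [509.6 -91.3  35.1]
130 [508.  -99.8  35.6]
135 [ 506.7 -103.3   35.5]
200 [ 498.1 -152.4   35.2]
260 [ 488.6 -201.8   35. ]
334 [ 475.6 -270.8   34.8]
[ 0.53479611  0.68421132 -0.51154219  1.9543109   0.54629084  0.63967008
 -0.50819256] 79.705773424997
```

```bash
python3 -m handwheel '[[[0.5,0.8,2.7,0,0,0,0],[0.5,0.8,2.7,0,0,0,0],[0.5,0.7,2.7,-3,0,0,0],[0.5,0,0,-4,0,0,0],[0.5,0,0,-4,0,0,0],[0.5,0,0,-2,0,0,0],[0.5,0,0,0,0,0,0],[0.5,0,0,0,0,0,0]]]' 120
python3 - <<'E'
from plant import telemetry
s=telemetry.observe();print(s['position'],s['tcp_rot'],s['wrist_force'])
E
```

```text
time: 8.45
position: [511.8, -77.7, 33.7]
tcp_rot: [-0.0, 0.768, 0.64, -0.001]
wrist_force: [-0.5, 0.4, 1.0]
opening: 0.502
finger_force: 0.0
[511.76564981 -77.67520023  33.66072914] [-3.37989206e-04  7.68396321e-01  6.39973470e-01 -9.68609732e-04] [-0.51987422  0.3830921   1.02411339]
```

```bash
python3 -m handwheel '[[[0.5,0.05,0,-1.5,0,0,0],[0.5,0,0,-1.2,0,0,0],[0.5,0,0,0,0,0,0],[0.2,0,0,0,0,0,0],[0,0,0,0,0,0,0],[0,0,0,0,0,0,0],[0,0,0,0,0,0,0]]]' 120
python3 - <<'E'
from plant import telemetry
s=telemetry.observe();print(s['position'],s['wrist_force'],s['q'])
E
```

```text
time: 9.15
position: [513.2, -77.0, 8.2]
tcp_rot: [0.0, 0.768, 0.64, 0.0]
wrist_force: [-2.3, -0.2, 6.4]
opening: 0.257
finger_force: 118.0
[513.16765046 -76.98066586   8.18858262] [-2.30975846 -0.19109814  6.41059878] [ 0.19557048  0.94033887 -0.22522112  2.01532154  0.75333499  0.26733106
 -0.85491257]
```

```bash
python3 -m handwheel '[[[0,0,0,1,0,0,0],[0,0,0,3,0,0,0],[0,-0.5,0,4,0,0,0],[0,-1,0,4,0,0,0.1],[0,-1,0,4,0,0,0.14],[0,-1,0,3,0,0,0.14],[0,-1,0,3,0,0,0.14],[0,-1,0,2,0,0,0.14]]]'; python3 -m handwheel '[[[0,-1,0,0,0,0,0.14],[0,-0.5,0,0,0,0,0.14],[0,0,0,0,0,0,0.14],[0,0,0,0,0,0,0.14],[0,0,0,0,0,0,0.14],[0,0,0,0,0,0,0.13],[0,0,0,0,0,0,0.11],[0,0,0,0,0,0,0]]]'
python3 - <<'E'
from h import *
s=telemetry.observe();print(s['position'],s['q'],np.degrees(2*np.arctan2(s['tcp_rot'][2],s['tcp_rot'][1])))
out=[]
for n in('top','side'):
    p,d,c=cam(n);np.savez(n+'1',p=p,d=d)
    x,y,w,h=(280,105,140,140) if n=='top' else (200,60,160,160)
    out.append(cv2.resize(p[y:y+h,x:x+w],(400,400),interpolation=cv2.INTER_CUBIC))
save('pair',np.hstack(out))
E
```

```text
time: 9.95
position: [457.7, -77.0, 249.8]
tcp_rot: [0.001, 0.517, 0.856, 0.0]
wrist_force: [0.4, 0.6, -1.9]
opening: 0.261
finger_force: 117.5
time: 10.75
position: [442.4, -77.2, 247.5]
tcp_rot: [-0.0, 0.076, 0.997, -0.0]
wrist_force: [0.1, -0.3, -1.9]
opening: 0.262
finger_force: 117.6
[442.42687375 -77.2208095  247.46135084] [ 0.74713743  0.63265597 -1.09588573  2.02689485  0.71534347  0.93039635
  0.68386041] 171.3110205896255
```

View pics/pair.png

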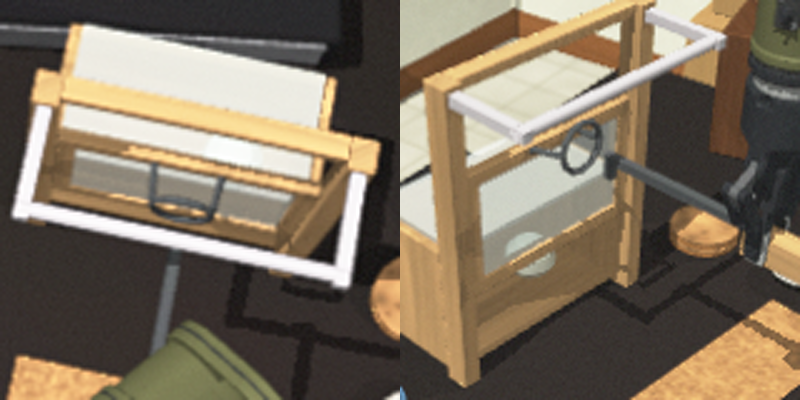

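The side crop shows the hook tip (about (610,178)) just in front of the ring, whose centre is at (582,147). In the top crop the ring is centred at about (184,207).

```bash
cat > m3.py <<'E'
from m2 import *
print('=====')
S=np.load('side1.npz');ps,ds=S['p'],S['d'];Xs=cloud(C['side'],ds)
h=cv2.cvtColor(ps,cv2.COLOR_RGB2HSV)
def sel(X,h,x0,x1,y0,y1,z0,z1):return (h[...,1]<90)&(h[...,2]<150)&(X[...,0]>x0)&(X[...,0]<x1)&(X[...,1]>y0)&(X[...,1]<y1)&(X[...,2]>z0)&(X[...,2]<z1)
for n in('side','top'):
    S=np.load(n+'1.npz');p,d=S['p'],S['d'];X=cloud(C[n],d);h=cv2.cvtColor(p,cv2.COLOR_RGB2HSV)
    g=sel(X,h,655,700,-160,-70,215,320);q=X[g];print(n,'ring',len(q))
    if len(q):
        print(np.percentile(q,[3,25,50,75,97],axis=0).round(1).tolist())
        uv=np.argwhere(g);print('px',uv.min(0),uv.max(0))
        if n=='side': (cx,cy),(a,b),an=cv2.fitEllipse(np.argwhere(g)[:,::-1].astype(np.float32));print('ell',cx,cy,a,b,an)
    g=sel(X,h,560,652,-150,-60,200,320);q=X[g];print('pole',len(q))
    if len(q):
        f=q[np.argsort(q[:,0])];print(f[::max(1,len(f)//8)].round(1).tolist(),f[-5:].round(1).tolist())
print(tri((344.4,177.5),(272.8,118.8)))
E
python3 m3.py|sed -n '/=====/,$p'
```

```text
=====
side ring 169
[[667.0, -140.2, 241.7], [670.5, -130.3, 255.0], [673.9, -106.6, 266.2], [677.2, -85.0, 282.3], [695.5, -79.5, 294.6]]
px [108 258] [129 280]
ell 270.92584228515625 118.9971694946289 15.046497344970703 21.479745864868164 45.4184684753418
pole 180
[[560.0, -92.0, 265.2], [572.2, -92.0, 272.1], [584.7, -97.8, 273.3], [596.7, -93.7, 271.0], [607.8, -97.2, 268.1], [618.7, -100.3, 265.6], [628.9, -103.0, 249.1], [633.0, -107.4, 274.5], [639.1, -104.6, 244.6]] [[638.8, -111.4, 273.6], [639.1, -104.6, 244.6], [640.2, -104.4, 273.4], [640.8, -102.1, 251.1], [641.0, -102.3, 253.9]]
top ring 146
[[670.6, -141.0, 242.9], [674.7, -128.6, 254.3], [677.7, -111.4, 270.8], [680.7, -93.9, 292.0], [696.1, -81.0, 299.9]]
px [170 332] [183 356]
pole 127
[[560.9, -96.5, 279.5], [569.4, -96.6, 276.2], [577.4, -96.5, 275.2], [587.5, -103.4, 278.1], [597.5, -100.4, 279.1], [605.9, -100.4, 276.6], [616.0, -100.0, 278.0], [625.2, -107.8, 274.8], [634.6, -100.6, 267.5]] [[637.0, -104.3, 279.4], [637.5, -102.0, 276.8], [638.3, -107.3, 275.2], [638.7, -101.1, 262.4], [643.1, -101.7, 256.0]]
(array([ 678.89868019, -114.98999092,  262.42714216]), np.float64(5.0116701664607435))
```

```bash
python3 -m handwheel '[[[0,0,0,0.8,0,0,0],[0,1,-0.1,0,0,0,0],[0,1.2,-0.2,0,0,0,0],[0,1.2,-0.1,0,0,0,0],[0,1.2,-0.2,0,0,0,0],[0,0,0,0,0,0,0]]]'
python3 - <<'E'
from h import *
s=telemetry.observe();print(s['position'],s['wrist_force'],s['wrist_torque'])
out=[]
for n in('top','side'):
    p,d,c=cam(n);np.savez(n+'1',p=p,d=d)
    x,y,w,h=(310,150,80,80) if n=='top' else (240,80,80,80)
    out.append(cv2.resize(p[y:y+h,x:x+w],(400,400),interpolation=cv2.INTER_CUBIC))
save('pair2',np.hstack(out))
E
```

```text
time: 11.45
position: [491.2, -82.9, 255.5]
tcp_rot: [0.001, 0.077, 0.997, 0.001]
wrist_force: [-0.5, -0.3, -1.3]
opening: 0.26
finger_force: 117.6
[491.2129596  -82.8955591  255.50952461] [-0.49590301 -0.28201492 -1.33002153] [ 0.08120621  0.02358508 -0.02918309]
```

View pics/pair2.png

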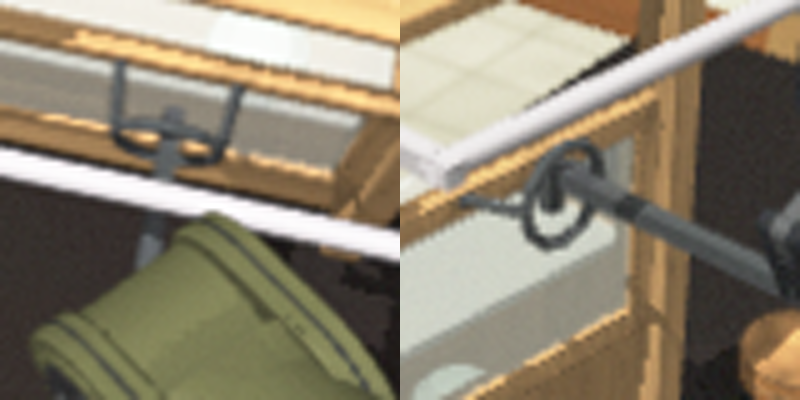

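Both views show the hook inside the ring, with the prong just behind the wire. I advance about 12 mm more, then lower.

```bash
python3 -m handwheel '[[[0,0.6,-0.05,0,0,0,0],[0,0.6,-0.05,0,0,0,0],[0,0,0,0,0,0,0],[0,0,0,-0.8,0,0,0],[0,0,0,-0.8,0,0,0],[0,0,0,-0.8,0,0,0],[0,0,0,0,0,0,0]]]'; python3 -m handwheel '[[[0,0,0,-0.5,0,0,0],[0,0,0,-0.5,0,0,0],[0,0,0,-0.5,0,0,0],[0,0,0,-0.5,0,0,0],[0,0,0,-0.5,0,0,0],[0,0,0,-0.5,0,0,0],[0,0,0,-0.5,0,0,0],[0,0,0,-0.5,0,0,0]]]';cat > look.py <<'E'
from m1 import *
print('=====')
s=telemetry.observe();print(np.round(s['position'],1),np.round(s['wrist_force'],1),np.round(s['wrist_torque'],2))
p,d,c=cam('side');X=cloud(c,d);h=cv2.cvtColor(p,cv2.COLOR_RGB2HSV)
save('side_t%d'%(10*s['time']),p)
g=(h[...,1]<90)&(h[...,2]<150)&(X[...,0]>655)&(X[...,0]<715)&(X[...,1]>-160)&(X[...,1]<-60)&(X[...,2]>120)&(X[...,2]<320)
print(np.percentile(X[g],[3,50,97],axis=0).round(1).tolist())
g=(h[...,1]<90)&(h[...,2]<150)&(X[...,0]>560)&(X[...,0]<665)&(X[...,1]>-125)&(X[...,1]<-75)&(X[...,2]>90)&(X[...,2]<300)
q=X[g];t=np.polyfit(q[:,0],q[:,2],1);print('pole slope',t[0],'z at x=600,690',np.polyval(t,[600,690]))
E
python3 look.py|sed -n '/=====/,$p'
```

```text
time: 12.25
position: [499.8, -84.1, 229.7]
tcp_rot: [-0.001, 0.076, 0.997, -0.0]
wrist_force: [0.2, -0.8, -1.6]
opening: 0.26
finger_force: 117.6
time: 13.05
position: [501.2, -83.7, 190.9]
tcp_rot: [0.0, 0.076, 0.997, 0.0]
wrist_force: [0.3, 0.9, -0.5]
opening: 0.254
finger_force: 118.0
=====
[501.2 -83.7 190.9] [ 0.3  0.9 -0.5] [ 0.06 -0.45  0.08]
[[660.0, -157.4, 140.0], [676.1, -108.3, 221.4], [713.7, -79.9, 259.0]]
pole slope 0.0009828812947978189 z at x=600,690 [215.53774214 215.62620145]
```

The sash follows and the pole stays level. I continue down.

```bash
python3 -m handwheel '[[[0,0,0,-0.8,0,0,0],[0,0,0,-0.8,0,0,0],[0,0,0,-0.8,0,0,0],[0,0,0,-0.8,0,0,0],[0,0,0,-0.8,0,0,0],[0,0,0,-0.8,0,0,0],[0,0,0,-0.5,0,0,0],[0,0,0,0,0,0,0]]]';python3 look.py|sed -n '/=====/,$p'
```

```text
time: 13.9
position: [500.4, -83.9, 137.4]
tcp_rot: [-0.001, 0.076, 0.997, -0.0]
wrist_force: [0.1, -0.7, -0.4]
opening: 0.26
finger_force: 117.9
=====
[500.4 -83.9 137.4] [ 0.1 -0.7 -0.4] [-0.12 -0.24 -0.01]
[[662.0, -154.8, 139.8], [675.7, -106.7, 170.9], [714.0, -80.0, 205.1]]
pole slope -0.007993293692717052 z at x=600,690 [161.52309856 160.80370213]
```

```bash
python3 -m handwheel '[[[0,0,0,-0.3,0,0,0],[0,0,0,-0.3,0,0,0],[0,0,0,-0.3,0,0,0],[0,0,0,0,0,0,0]]]';python3 look.py|sed -n '/=====/,$p'; python3 -m handwheel '[[[0,0,0,-0.3,0,0,0],[0,0,0,0,0,0,0]]]';python3 look.py|sed -n '/=====/,$p'
```

```text
time: 14.35
position: [500.6, -83.9, 128.9]
tcp_rot: [-0.0, 0.076, 0.997, -0.0]
wrist_force: [-0.8, -0.5, -0.6]
opening: 0.256
finger_force: 117.9
=====
[500.6 -83.9 128.9] [-0.8 -0.5 -0.6] [-0.04 -0.07 -0.04]
[[659.6, -155.5, 132.1], [676.3, -106.6, 160.9], [713.4, -79.5, 197.4]]
pole slope 0.0034554049719913316 z at x=600,690 [153.43597386 153.7469603 ]
time: 14.6
position: [501.1, -83.8, 126.0]
tcp_rot: [0.0, 0.076, 0.997, 0.0]
wrist_force: [-0.1, -0.3, 0.0]
opening: 0.258
finger_force: 117.9
=====
[501.1 -83.8 126. ] [-0.1 -0.3  0. ] [-0.12 -0.16 -0.07]
[[660.9, -153.8, 127.3], [675.6, -107.8, 159.9], [713.6, -80.1, 195.1]]
pole slope 0.002795235773431078 z at x=600,690 [150.75109495 151.00266617]
```

```bash
python3 -m handwheel '[[[0,0,0,-0.3,0,0,0],[0,0,0,0,0,0,0]]]';python3 look.py|sed -n '/=====/,$p'; python3 -m handwheel '[[[0,0,0,-0.2,0,0,0],[0,0,0,0,0,0,0]]]';python3 look.py|sed -n '/=====/,$p'
```

```text
time: 14.85
position: [501.3, -83.8, 123.4]
tcp_rot: [0.0, 0.076, 0.997, 0.0]
wrist_force: [-1.7, -0.4, 4.0]
opening: 0.262
finger_force: 118.4
=====
[501.3 -83.8 123.4] [-1.7 -0.4  4. ] [-0.22 -0.58 -0.16]
[[659.8, -154.0, 128.6], [676.0, -107.0, 158.6], [713.6, -80.8, 194.1]]
pole slope 0.017538163623212914 z at x=600,690 [148.99595025 150.57438497]
time: 15.1
position: [501.2, -83.6, 121.2]
tcp_rot: [0.0, 0.076, 0.997, 0.0]
wrist_force: [0.1, -0.0, 0.0]
opening: 0.261
finger_force: 118.0
=====
[501.2 -83.6 121.2] [ 0.1 -0.   0. ] [-0.05 -0.37 -0.  ]
[[658.9, -154.6, 128.5], [675.4, -107.6, 157.9], [713.3, -79.6, 194.6]]
pole slope 0.02572283024165613 z at x=600,690 [148.43120921 150.74626393]
```

The sash has reached its stop: the ring no longer drops and the pole only starts to pitch. Next I unhook by raising about 27 mm, then backing out.

```bash
python3 -m handwheel '[[[0,0,0,0.7,0,0,0],[0,0,0,0.7,0,0,0],[0,0,0,0.7,0,0,0],[0,0,0,0.6,0,0,0],[0,0,0,0,0,0,0]]]';python3 look.py|sed -n '/=====/,$p'
python3 - <<'E'
import glob,cv2,os
f=max(glob.glob('pics/side_t*'),key=os.path.getmtime)
cv2.imwrite('pics/unh.png',cv2.resize(cv2.imread(f)[80:200,200:350],None,fx=4,fy=4,interpolation=2))
E
```

```text
time: 15.65
position: [501.5, -83.8, 149.2]
tcp_rot: [0.001, 0.076, 0.997, 0.0]
wrist_force: [1.1, -0.3, -1.9]
opening: 0.257
finger_force: 117.6
=====
[501.5 -83.8 149.2] [ 1.1 -0.3 -1.9] [-0.03 -0.   -0.  ]
[[659.6, -152.1, 138.1], [675.3, -107.1, 170.7], [712.4, -79.6, 194.5]]
pole slope 0.019124113513180333 z at x=600,690 [175.60030735 177.32147756]
```

View pics/unh.png

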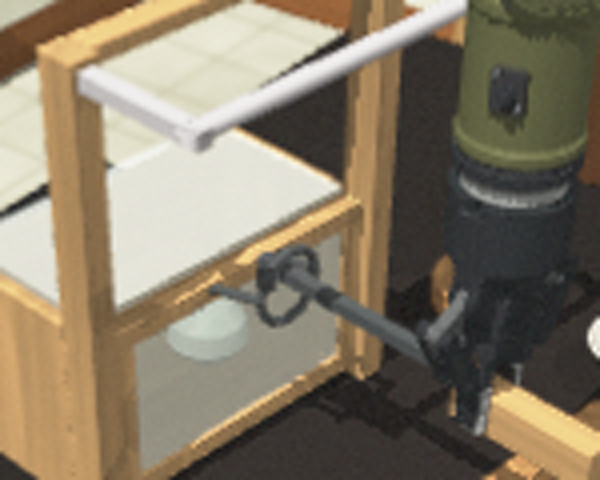

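The sash is down and the hook is centred in the ring, at (287,285). I back out.

```bash
python3 -m handwheel '[[[0,-1,0.15,0,0,0,0],[0,-1,0.15,0,0,0,0],[0,-1,0.15,0,0,0,0],[0,-1,0.15,0,0,0,0],[0,-1.5,0.2,0,0,0,0],[0,-1.5,0.2,0,0,0,0],[0,0,0,0,0,0,0]]]';python3 look.py|sed -n '/=====/,$p'
```

```text
time: 16.4
position: [428.0, -74.0, 148.2]
tcp_rot: [-0.002, 0.075, 0.997, -0.001]
wrist_force: [0.3, -0.3, -1.6]
opening: 0.259
finger_force: 117.6
=====
[428.  -74.  148.2] [ 0.3 -0.3 -1.6] [-0.07  0.06 -0.01]
[[667.2, -156.0, 126.6], [675.5, -112.7, 163.8], [713.7, -79.7, 195.8]]
pole slope -0.13255597910702216 z at x=600,690 [172.34286813 160.41283001]
```

```bash
python3 -m handwheel '[[[0,0,0,0,0,0,-0.1],[0,0,0,0,0,0,-0.14],[0,0,0,0,0,0,-0.14],[0,0,0,0,0,0,-0.14],[0,0,0,0,0,0,-0.14],[0,0,0,0,0,0,-0.14],[0,1,0,0,0,0,-0.14],[0,1,0,0,0,0,-0.14]]]'; python3 -m handwheel '[[[0,1,0,0,0,0,-0.14],[0,1.5,0,-1,0,0,-0.14],[0,1.5,-0.1,-2,0,0,-0.14],[0,1.5,-0.1,-3,0,0,-0.1],[0,1,-0.1,-3,0,0,0],[0,0,0,-2,0,0,0],[0,0,0,0,0,0,0]]]'
python3 - <<'E'
from h import *
s=telemetry.observe();print(s['position'],np.degrees(2*np.arctan2(s['tcp_rot'][2],s['tcp_rot'][1])),s['wrist_force'])
E
```

```text
time: 17.25
position: [452.1, -73.8, 148.4]
tcp_rot: [0.0, 0.58, 0.815, 0.0]
wrist_force: [-0.0, 0.4, -1.0]
opening: 0.258
finger_force: 117.8
time: 17.95
position: [515.3, -76.5, 35.9]
tcp_rot: [-0.001, 0.768, 0.641, -0.001]
wrist_force: [-1.6, 0.1, -1.2]
opening: 0.257
finger_force: 117.8
[515.30454895 -76.46044741  35.91688449] 79.68028718534698 [-1.64754843  0.07066544 -1.23893886]
```

```bash
python3 -m handwheel '[[[0,0,0,-1,0,0,0],[0,0,0,-1,0,0,0],[0,0,0,-0.5,0,0,0],[0,0,0,0,0,0,0],[0.3,0,0,0,0,0,0],[0.4,0,0,0,0,0,0],[0.5,0,0,0,0,0,0]]]'; python3 -m handwheel '[[[0.5,0,0,1,0,0,0],[0.5,0,0,3,0,0,0],[0.5,0,0,4,0,0,0],[0.5,-0.5,-3,4,0,0,0],[0.5,-0.5,-3,4,0,0,0],[0.5,0,0,0,0,0,0],[0.5,0,0,0,0,0,0]]]';python3 look.py|sed -n '/=====/,$p'
python3 - <<'E'
from h import *
p,d,c=cam('wrist');save('w9',p);np.savez('w9x',X=cloud(c,d));t,_,_=cam('top');save('t9',t)
E
```

```text
time: 18.65
position: [516.4, -76.9, 13.8]
tcp_rot: [0.0, 0.768, 0.64, 0.0]
wrist_force: [0.5, -0.6, -0.1]
opening: 0.499
finger_force: 0.0
time: 19.35
position: [506.1, -137.6, 174.3]
tcp_rot: [0.001, 0.769, 0.639, 0.001]
wrist_force: [0.3, 0.4, -0.9]
opening: 0.501
finger_force: 0.0
=====
[ 506.1 -137.6  174.3] [ 0.3  0.4 -0.9] [0.07 0.   0.06]
[[667.0, -156.5, 127.6], [675.1, -112.2, 163.9], [713.9, -79.9, 195.4]]Traceback (most recent call last):
  File "look.py", line 9, in <module>
    q=X[g];t=np.polyfit(q[:,0],q[:,2],1);print('pole slope',t[0],'z at x=600,690',np.polyval(t,[600,690]))
             ~~~~~~~~~~^^^^^^^^^^^^^^^^^
    raise TypeError("expected non-empty vector for x")
TypeError: expected non-empty vector for x
```

View pics/w9.png

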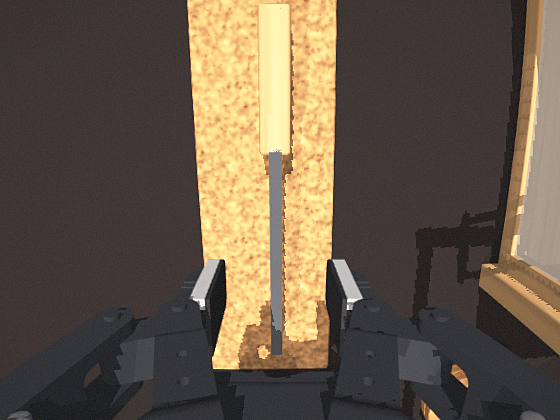

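Run:
```python
from h import *
X=np.load('w9x.npz')['X']
for v,u in ((10,274),(80,275),(148,275),(250,276),(345,277)): print(v,X[v,u].round(1))
a,b=X[10,274],X[345,277];m=(a+b)/2-np.r_[498.2,-137.8,0];ax=np.array([.164,.987]);print('mat x,y',m[:2]@ax,m[:2]@[-ax[1],ax[0]],telemetry.observe()['wrist_force'])
```

```text
10 [530.7   4.1  35.5]
80 [522.7 -43.8  35.8]
148 [513.6 -92.9  35.7]
250 [ 499.3 -175.5   34.5]
345 [ 483.7 -266.3   34.6]
mat x,y 8.102831917822469 -7.772380040458468 [-0.22547187 -0.07850827  0.29510671]
```

The pole is flat and within 8 mm of the mat's middle, and the sash is down. I hand in.

```bash
python3 -c "
from plant import ticket; print(ticket.hand_in())"
```

```text
the job is handed in; nothing more can be done
None
```

I handed the job in at about 20 s of the 72 s limit: the sash is down at its stop, judged by the ring no longer dropping, and the pole lies flat and let go within about 10 mm of the mat's middle. I saw no contact with the other objects but did not re-measure them, and the judge returned no verdict.

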